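Fill the numbered corner-sample bays in order

ROBOT

A 6-joint arm with a two-finger parallel gripper is mounted at the origin on the work surface. World frame = base frame: x ahead of the robot, y to its left, z up, the work surface at z = 0. Lengths are in m, angles in rad, forces in N, time in s.
With the tool pointing down it reaches from about 0.325 to 0.9 m from the base axis. Payload 3.5 kg.
Tool frame: the origin (TCP) lies midway between the tips of the shut fingers; the grasp point (between the pads) lies 19 mm behind it; z points along the fingers, y is the line along which they close (so a half turn about z gives the same grasp; the last joint's range is limited). The gripper opens to 85 mm and grips with 20 to 120 N. Pads are 22 mm wide; open, the fingers measure 114 mm over their backs; the gripper's body (76 mm by 85 mm) begins 54 mm behind the grasp point. The pads swing forward as they close: fully open they stand 13 mm farther back than shut.
Start: joints at [-1.318, 0.276, -0.026, 1.268, 0, 1.467], TCP at [0.218, -0.586, 0.231] pointing down, gripper open.
Joint ranges: [-3.12, 3.12], [-0.85, 1.88], [-1.08, 1.24], [-1.95, 2.15], [-1.57, 1.53], [-3.14, 3.14]. Speed limits (rad/s): [2.57, 2.57, 3.14, 3.14, 3.14, 3.14].

INTERFACE

Orientations are given as a unit quaternion [w, x, y, z].
In Python, from station import arm, imaging gives the robot as it stands.
- The arm moves only by the shell command python3 -m jog 'ROWS' [OPENING] [FORCE]. ROWS is JSON, a list of rows, each an object of numbers: "dx", "dy", "dz": the shift along the world's x, y, z each as a share of 0.1 m, from -1 to 1; "wx", "wy", "wz": the turn, a rotation vector about the world's x, y, z each as a share of 60 degrees, from -1 to 1. In form: [{"dx": .., "dy": .., "dz": .., "wx": .., "wy": .., "wz": ..}, ...]. A call has exactly 8 rows; each row shifts and turns the commanded pose from where the row before left it; what a row does not reach is not made up. A row lasts 1/10 s, in which the tool goes at most 50 mm and 8.59 degrees, less where a joint would pass 70% of its speed; a pose out of reach is approached as far as the arm can. A call with a number of a shift or a turn outside -1 to 1 is refused whole. A call with a gripper value outside its range is refused whole. OPENING is the opening, from -1 (shut) to 1 (fully open), set as the call begins (- or left out, the last holds). The fingers move at their own pace and stop on an object; FORCE is the grip in N (left out, the last holds). Time passes only in rows, so rows that do not move let the fingers close, or fill a call up. It gives the time, the measured TCP pose, the force, the opening and the grip force at its end, in the units of the state.
- arm.get_state(): the state, without advancing time (a new reading comes with each control period).
- imaging.camera(name): name is "scene" or "top" or "wrist"; returns the picture (480x640x3 uint8, red, green, blue); there is no depth.
- imaging.camera_params(name): a dict with "intrinsics" (3x3 intrinsics, pixels), "position" and "attitude" of the camera in the world. Camera axes: x right, y down, z forward; pixel columns grow to the right and rows downward; lengths in m; the calibration is good to about 2 mm. A picture is of the moment at which its call begins: read the wrist's pose just before it. camera_params takes no time and is no camera call; for the wrist camera it gives the pose at the moment of the call.
- arm.sign_off(): hands the job in; it is judged then, once.
The state is a dict: "time_s": time; "joint_positions": joint angles; "dq": joint speeds; "joint_torque": joint torques, N m; "position": TCP position; "orientation": TCP orientation; "wrist_force": force on the tool from outside, world axes, zero at the start; "moment": the same for the moment, N m; "opening": opening from 0.0 (shut) to 1.0 (fully open); "grasp_force": force on a finger pad.
Only numpy, scipy, OpenCV 4.12 (cv2) and the standard library are available. Lean on these libraries where they do the work, as an engineer would, in place of code of your own. Each camera call takes 0.05 s, during which the arm holds its last target. There are 200 camera calls.

TASK

Fill the green rack with the three gilt corner samples, one to a bay and in order: first the bay marked with one brass dome, then the one with two, then the one with three. Slide each sample along the bench, without picking it up or tipping it, outside corner first under the cover until it is fully home with both arms against the fences. Leave the tools, glue bottle, tin and offcut where they are.

Things in the scene. Friction and masses are not known exactly. Their poses are not given: they have to be found in the camera images.
- sample_a: gilt resin corner sample (three alike), an L of two arms at 90 degrees lying flat; outer edges 80 mm, arms 28 mm wide, 16 mm high, with a 10 mm wide ridge to 22 mm along the outer edges. Origin: inside corner of the L, at bench height; x points from there to the outside corner (40 mm away), z up; the arms run back from the outside corner at 45 degrees either side of -x
- sample_b: gilt resin corner sample (three alike), an L of two arms at 90 degrees lying flat; outer edges 80 mm, arms 28 mm wide, 16 mm high, with a 10 mm wide ridge to 22 mm along the outer edges. Origin: inside corner of the L, at bench height; x points from there to the outside corner (40 mm away), z up; the arms run back from the outside corner at 45 degrees either side of -x
- sample_c: gilt resin corner sample (three alike), an L of two arms at 90 degrees lying flat; outer edges 80 mm, arms 28 mm wide, 16 mm high, with a 10 mm wide ridge to 22 mm along the outer edges. Origin: inside corner of the L, at bench height; x points from there to the outside corner (40 mm away), z up; the arms run back from the outside corner at 45 degrees either side of -x
- rack: back beam of the rack, plywood, 430 mm long, 45 mm high, fixed. Origin: on the bench under the V point of the middle bay; x points away from the robot, y along the row. The bays stand 140 mm apart along y, in any order
- bay1: bay with one brass dome (22 mm wide, 6.5 mm high): two fixed smooth green fences 11 mm thick, 32 mm high, 78 mm long in a 90 degree V open towards the robot. Origin: point of the V at its inner faces, at bench height; x points into the V. Dark green cover plate over the point from x = -22 to 34 mm, 96 mm wide, underside 32 mm, top 38 mm up, carries the domes
- bay1_home (a point): where the inside corner (origin) of a sample lies when it is fully home in bay 1: 40 mm before the point of the V, at bench height; axes as the bay's
- bay2: bay with two brass domes (22 mm wide, 6.5 mm high): two fixed smooth green fences 11 mm thick, 32 mm high, 78 mm long in a 90 degree V open towards the robot. Origin: point of the V at its inner faces, at bench height; x points into the V. Dark green cover plate over the point from x = -22 to 34 mm, 96 mm wide, underside 32 mm, top 38 mm up, carries the domes
- bay2_home (a point): where the inside corner (origin) of a sample lies when it is fully home in bay 2: 40 mm before the point of the V, at bench height; axes as the bay's
- bay3: bay with three brass domes (22 mm wide, 6.5 mm high): two fixed smooth green fences 11 mm thick, 32 mm high, 78 mm long in a 90 degree V open towards the robot. Origin: point of the V at its inner faces, at bench height; x points into the V. Dark green cover plate over the point from x = -22 to 34 mm, 96 mm wide, underside 32 mm, top 38 mm up, carries the domes
- bay3_home (a point): where the inside corner (origin) of a sample lies when it is fully home in bay 3: 40 mm before the point of the V, at bench height; axes as the bay's
- mallet: wooden mallet lying on the bench, pale ash head 60 x 110 x 60 mm, handle 200 mm long; origin under the head; a bystander
- square: aluminium mitre square lying flat, stock 20 x 120 x 16 mm, blade 150 x 30 mm; origin under the stock; a bystander
- glue: white glue bottle with yellow label and orange cap, standing, 58 mm across, 150 mm tall; origin under its centre; a bystander
- awl: black steel awl lying down, 170 mm long, handle 24 mm thick; origin under the middle of its length, x points to the tip; a bystander
- offcut: dark wood moulding offcut, 160 x 35 x 24 mm; origin under its centre; a bystander
- tin: small steel tin with a blue band, 72 mm across, 50 mm tall; origin under its centre; a bystander
Not all that is in view belongs to the job. What is shaped like the sample_b but blue, pink or turquoise is not meant.

How it is judged:
On the way, in this order (a step that is already met when the one before it is completed fails the run):
1. a sample is fully home in the bay with one brass dome (((horizontal distance between sample_a and bay1_home below 0.006 m and angle between the x axis of sample_a and the x axis of bay1, either way round below 0.08 rad and height (world z) of sample_a below 0.006 m) or (horizontal distance between sample_b and bay1_home below 0.006 m and angle between the x axis of sample_b and the x axis of bay1, either way round below 0.08 rad and height (world z) of sample_b below 0.006 m) or (horizontal distance between sample_c and bay1_home below 0.006 m and angle between the x axis of sample_c and the x axis of bay1, either way round below 0.08 rad and height (world z) of sample_c below 0.006 m))), for 0.2 s.
2. a sample is fully home in the bay with two brass domes (((horizontal distance between sample_a and bay2_home below 0.006 m and angle between the x axis of sample_a and the x axis of bay2, either way round below 0.08 rad and height (world z) of sample_a below 0.006 m) or (horizontal distance between sample_b and bay2_home below 0.006 m and angle between the x axis of sample_b and the x axis of bay2, either way round below 0.08 rad and height (world z) of sample_b below 0.006 m) or (horizontal distance between sample_c and bay2_home below 0.006 m and angle between the x axis of sample_c and the x axis of bay2, either way round below 0.08 rad and height (world z) of sample_c below 0.006 m))), for 0.2 s.
3. a sample is fully home in the bay with three brass domes (((horizontal distance between sample_a and bay3_home below 0.006 m and angle between the x axis of sample_a and the x axis of bay3, either way round below 0.08 rad and height (world z) of sample_a below 0.006 m) or (horizontal distance between sample_b and bay3_home below 0.006 m and angle between the x axis of sample_b and the x axis of bay3, either way round below 0.08 rad and height (world z) of sample_b below 0.006 m) or (horizontal distance between sample_c and bay3_home below 0.006 m and angle between the x axis of sample_c and the x axis of bay3, either way round below 0.08 rad and height (world z) of sample_c below 0.006 m))), for 0.2 s.
At the end, for the whole second after the job is handed in: Each of the three bays holds one sample lying flat and at rest, its inside corner within 6 mm of the home point and its direction within 0.08 rad of the bay's (((horizontal distance between sample_a and bay1_home below 0.006 m and angle between the x axis of sample_a and the x axis of bay1, either way round below 0.08 rad and height (world z) of sample_a below 0.006 m) or (horizontal distance between sample_b and bay1_home below 0.006 m and angle between the x axis of sample_b and the x axis of bay1, either way round below 0.08 rad and height (world z) of sample_b below 0.006 m) or (horizontal distance between sample_c and bay1_home below 0.006 m and angle between the x axis of sample_c and the x axis of bay1, either way round below 0.08 rad and height (world z) of sample_c below 0.006 m)) and ((horizontal distance between sample_a and bay2_home below 0.006 m and angle between the x axis of sample_a and the x axis of bay2, either way round below 0.08 rad and height (world z) of sample_a below 0.006 m) or (horizontal distance between sample_b and bay2_home below 0.006 m and angle between the x axis of sample_b and the x axis of bay2, either way round below 0.08 rad and height (world z) of sample_b below 0.006 m) or (horizontal distance between sample_c and bay2_home below 0.006 m and angle between the x axis of sample_c and the x axis of bay2, either way round below 0.08 rad and height (world z) of sample_c below 0.006 m)) and ((horizontal distance between sample_a and bay3_home below 0.006 m and angle between the x axis of sample_a and the x axis of bay3, either way round below 0.08 rad and height (world z) of sample_a below 0.006 m) or (horizontal distance between sample_b and bay3_home below 0.006 m and angle between the x axis of sample_b and the x axis of bay3, either way round below 0.08 rad and height (world z) of sample_b below 0.006 m) or (horizontal distance between sample_c and bay3_home below 0.006 m and angle between the x axis of sample_c and the x axis of bay3, either way round below 0.08 rad and height (world z) of sample_c below 0.006 m)) and linear speed of each of sample_a, sample_b, sample_c below 0.01 m/s); the robot touches nothing.
It fails at once if a sample is picked up (more than 15 mm off the bench) (height (world z) of any of sample_a, sample_b, sample_c above 0.015 m).
It fails at once if a sample is tipped by more than 0.3 rad (angle between any of sample_a, sample_b, sample_c's own z axis and vertical above 0.3 rad).
It fails at once if a bystander is moved by more than 25 mm (distance of any of mallet, square, glue, awl, offcut, tin from where it was at the start of the episode above 0.025 m).
It also fails if it takes over 61 s, if anything falls off the work surface, if the arm or the gripper's body presses on something with over 40 N, if the wrist force passes 120 N, or if a joint passes its speed limit or range.

## Working session

There is one attempt and no reset: what is moved stays moved. The work goes in short steps, Python scripts to look and compute and a shell command to move; the robot and the scene stay as the last step left them, time stands still between calls to the robot, and variables do not carry over. Pictures are saved under pics/ and viewed, at most 10 in all, crops included, and the job is handed in when it is done.

```bash
ls; mkdir -p pics
python3 - <<'E'
from station import arm, imaging
import cv2
print(arm.get_state())
for n in("top","scene"):
    cv2.imwrite(f"pics/{n}0.png",imaging.camera(n)[:,:,::-1]); print(n,imaging.camera_params(n))
E
```

```text
pics
{'time_s': 0.0, 'joint_positions': array([-1.31840776e+00,  2.77108477e-01, -2.79035074e-02,  1.26801086e+00,
       -2.31907611e-05,  1.46742080e+00]), 'dq': array([-8.54310704e-04, -1.72169969e-03, -6.43656656e-04, -9.88608098e-05,
       -1.09633059e-03, -4.10772347e-04]), 'joint_torque': array([-8.62685720e-04, -4.45506227e+01,  2.95203316e+01,  1.64386601e-02,
       -1.32057962e-04, -5.40064505e-06]), 'position': array([ 0.21749114, -0.58509099,  0.23016428]), 'orientation': array([-1.10930903e-03,  9.84220050e-01,  1.76945342e-01, -9.44316672e-05]), 'wrist_force': array([-0.42160677, -0.18521073, -0.08639689]), 'moment': array([-0.00230618,  0.04022008, -0.02364199]), 'grasp_force': 0.0, 'opening': 0.9979362136041771}
top {'intrinsics': array([[579.7250425 ,   0.        , 320.83249985],
       [  0.        , 579.7250425 , 243.82158018],
       [  0.        ,   0.        ,   1.        ]]), 'position': array([0.15504028, 0.02073604, 1.74030896]), 'attitude': array([ 0.06705626, -0.70268188,  0.70528144, -0.06572462])}
scene {'intrinsics': array([[518.20265948,   0.        , 318.96709889],
       [  0.        , 518.20265948, 233.87942651],
       [  0.        ,   0.        ,   1.        ]]), 'position': array([0.93125867, 0.69172114, 0.92760104]), 'attitude': array([-0.10877139,  0.25863548,  0.89503128, -0.3466922 ])}
```

View pics/top0.png

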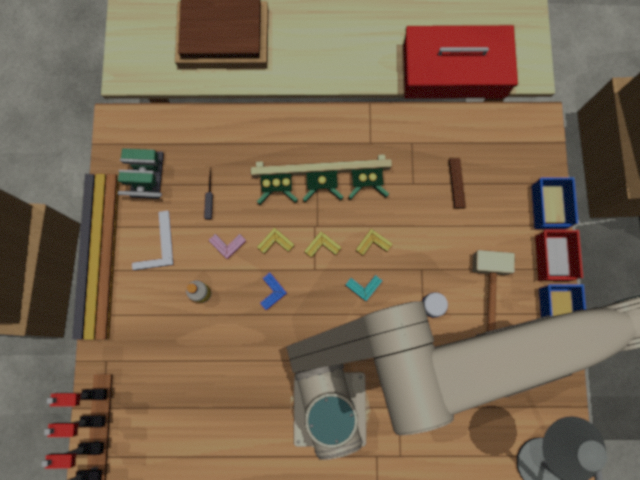

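View pics/scene0.png

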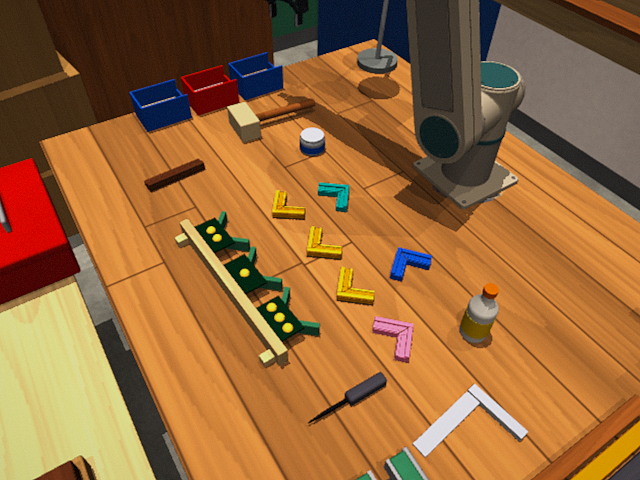

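Candidates for a gilt sample (top view): yellow Ls at (276,241), (322,244) and (375,242). Look-alikes are pink (228,246), blue (273,291) and turquoise (364,288). By the description I choose the three yellow ones. The bays, left to right, have three domes (276,183), one (322,181) and two (369,178).

```bash
cat > h.py <<'E'
from station import arm, imaging
import cv2, numpy as np
from scipy.spatial.transform import Rotation as R
def ray(p,uv,z):
    uv=np.atleast_2d(uv).astype(float); K=p['intrinsics']; q=np.array(p['attitude'])
    d=np.c_[uv,np.ones(len(uv))]@np.linalg.inv(K).T@R.from_quat(q[[1,2,3,0]]).as_matrix().T
    c=np.array(p['position']); return (c+d*((z-c[2])/d[:,2])[:,None])[:,:2]
def blobs(img,lo,hi,amin):
    m=cv2.inRange(cv2.cvtColor(img,cv2.COLOR_RGB2HSV),lo,hi)
    n,l,s,c=cv2.connectedComponentsWithStats(m)
    return [(np.argwhere(l==i)[:,::-1],s[i,4]) for i in range(1,n) if s[i,4]>=amin]
def report(name,img=None):
    p=imaging.camera_params(name); img=imaging.camera(name) if img is None else img
    for lab,lo,hi,z,a in(("gilt",(22,120,90),(33,255,255),.014,15),("green",(55,70,15),(85,255,140),.036,80)):
        for px,n in blobs(img,lo,hi,a):
            w=ray(p,px,z); m,ev=cv2.PCACompute(w.astype(np.float32),None)
            x=ev[1]*(1 if ev[1][0]>0 else -1)
            print(name,lab,n,px.mean(0).round(1),m[0].round(4),"yaw%.3f"%np.arctan2(x[1],x[0]))
    return img
E
python3 - <<'E'
from h import *
a=report("top",cv2.imread("pics/top0.png")[:,:,::-1].copy()); b=report("scene",cv2.imread("pics/scene0.png")[:,:,::-1].copy())
cv2.imwrite("pics/crop.png",np.vstack([cv2.resize(a[140:270,230:410],(540,390),interpolation=2)])[:,:,::-1])
E
```

```text
top gilt 1456 [ 93.7 257.9] [0.4453 0.7096] yaw-1.570
top gilt 15 [371.1 177.9] [ 0.6909 -0.1331] yaw-0.802
top gilt 293 [275.5 242. ] [0.4898 0.1611] yaw0.045
top gilt 333 [372.1 242.7] [ 0.4864 -0.1319] yaw0.109
top gilt 294 [322.3 245.6] [0.478 0.019] yaw0.107
top gilt 323 [561.4 303.2] [ 0.3013 -0.6907] yaw1.290
top green 293 [139.4 154.1] [0.7634 0.5822] yaw-0.073
top green 416 [367.5 180.6] [ 0.6757 -0.1199] yaw-0.020
top green 499 [321.9 182.7] [0.6696 0.0194] yaw0.027
top green 433 [137.8 179.5] [0.682  0.5826] yaw-0.165
top green 109 [275.7 176.1] [0.6909 0.161 ] yaw0.062
top green 232 [276.3 191.8] [0.641  0.1583] yaw0.063
scene gilt 174 [282.4 206.1] [ 0.4941 -0.1376] yaw0.156
scene gilt 71 [289.  202.9] [ 0.4741 -0.1387] yaw0.190
scene gilt 56 [210.6 229.4] [ 0.6806 -0.1585] yaw-0.270
scene gilt 220 [318.7 244.5] [0.4858 0.019 ] yaw0.160
scene gilt 93 [325.  240.8] [0.4668 0.0171] yaw0.124
scene gilt 57 [216.4 237.3] [ 0.6796 -0.1276] yaw-0.229
scene gilt 16 [217.1 263.3] [ 0.7122 -0.0541] yaw0.105
scene gilt 268 [349.1 288.4] [0.498  0.1618] yaw0.121
scene gilt 69 [243.9
[... 210 characters left out ...]
[270.9 306.6] [0.6661 0.1138] yaw-0.327
scene gilt 52 [ 87.  315.2] [ 1.     -0.0693] yaw0.051
scene gilt 283 [477.1 328.7] [0.3326 0.3865] yaw0.669
scene gilt 78 [279.1 316.7] [0.6641 0.1452] yaw-0.379
scene gilt 79 [287.1 327.1] [0.6625 0.1758] yaw-0.878
scene gilt 55 [ 93.1 465.4] [1.0767 0.2375] yaw0.057
scene gilt 126 [586.5 471.3] [0.3755 0.6921] yaw-1.528
scene gilt 20 [604.2 468.1] [0.3454 0.7049] yaw-0.453
scene gilt 19 [595.1 477.2] [0.3711 0.706 ] yaw-1.571
scene green 1082 [292.9  17.8] [-0.0378 -0.9819] yaw-0.806
scene green 1861 [237.8 257. ] [ 0.6707 -0.0311] yaw0.078
scene green 1025 [286.5 318.4] [0.6597 0.1692] yaw0.271
scene green 438 [405.3 466.7] [0.6388 0.5254] yaw0.120
```

View pics/crop.png

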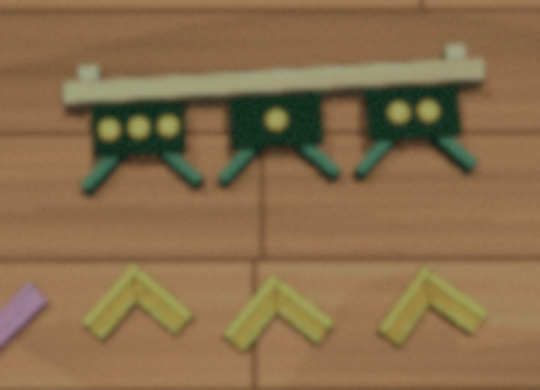

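The crop confirms three yellow Ls pointing up at their bays, with domes 3, 1, 2 from left to right. Next I compute the bay geometry from the dome pixels.

Run:
```python
from h import *
t=imaging.camera_params("top"); s=imaging.camera_params("scene")
print("top domes3,1,2",ray(t,[(276.3,182.3),(322.3,179.7),(367.8,177.2)],.042).round(4).tolist())
print("scene",ray(s,[(279.1,316.7),(243.9,272.2),(213.5,233.4)],.042).round(4).tolist())
# fence ends (top) outer tips z=.032, crop/3+(230,140)
f=np.array([(88,187),(198,183),(223,181),(335,175),(360,174),(472,167)])/3+(230,140)
w=ray(t,f,.032); print("fence ends",w.round(4).tolist()); m=(w[::2]+w[1::2])/2; print("mids",m.round(4).tolist())
d=m[0]-m[2]; print("yaw", np.arctan2(-d[0],d[1]))
# sample: outside corners at ridge top .022, arm tips
c=np.array([(135,267),(275,278),(425,270)])/3+(230,140); print("outside corners",ray(t,c,.022).round(4).tolist())
e=np.array([(94,332),(182,322),(235,341),(322,331),(389,336),(476,321)])/3+(230,140)
w=ray(t,e,.016); m=(w[::2]+w[1::2])/2; d=w[::2]-w[1::2]; print("arm-end mids",m.round(4).tolist(),"yaw",np.arctan2(-d[:,0],d[:,1]))
st=arm.get_state(); q=st['orientation']; print(st['position'],R.from_quat(q[[1,2,3,0]]).as_matrix().round(3).tolist())
```

```text
top domes3,1,2 [[0.6694, 0.1583], [0.6771, 0.0182], [0.6844, -0.1205]]
scene [[0.6722, 0.1619], [0.6803, 0.022], [0.6879, -0.1172]]
fence ends [[0.6093, 0.21], [0.6131, 0.0985], [0.6151, 0.0731], [0.6209, -0.0405], [0.6218, -0.0659], [0.6287, -0.1798]]
mids [[0.6112, 0.1543], [0.618, 0.0163], [0.6253, -0.1228]]
yaw 0.05073037106055753
outside corners [[0.5283, 0.1622], [0.5164, 0.0208], [0.5241, -0.1308]]
arm-end mids [[0.4678, 0.159], [0.458, 0.0174], [0.4651, -0.1377]] yaw [0.11126058 0.11229044 0.16907443]
[ 0.21751112 -0.58516906  0.23026966] [[0.937, 0.348, -0.001], [0.348, -0.937, 0.002], [0.0, -0.002, -1.0]]
```

Geometry: rack yaw is about 0.055. Home points are bay1 (.632,.018), bay2 (.640,-.121) and bay3 (.625,.158). Sample inside corners are (.477,.019), (.485,-.134) and (.490,.160). I'll push each sample with partly open fingers (about 48 mm over the backs), set into the inner angle of the L.

```bash
python3 -m jog '[{"dx":0.13,"dy":0.4,"wz":-0.05},{"dx":0.13,"dy":0.4,"wz":-0.05},{"dx":0.13,"dy":0.4,"wz":-0.05},{"dx":0.13,"dy":0.4,"wz":-0.05},{"dx":0.13,"dy":0.4,"wz":-0.05},{"dx":0.13,"dy":0.4,"wz":-0.04},{"dx":0.13,"dy":0.4},{"dx":0.13,"dy":0.4}]' -0.53 40; python3 -c "
from h import *; print(arm.get_state()['joint_positions'])"
```

```text
[-1.31841826e+00  2.77052200e-01 -2.77539335e-02  1.26800784e+00
 -1.30505227e-06  1.46738911e+00]schema error: expected keys dx, dy, dz, wx, wy, wz
```

```bash
python3 -m jog '[{"dx":0.12,"dy":0.4},{"dx":0.12,"dy":0.4},{"dx":0.12,"dy":0.4},{"dx":0.12,"dy":0.4},{"dx":0.12,"dy":0.4},{"dx":0.12,"dy":0.4},{"dx":0.12,"dy":0.35},{"dy":0.05}]'
python3 - <<'E'
from h import *
s=arm.get_state(); print(s['joint_positions'].round(3),s['position'],s['opening'])
q=s['orientation']; y=R.from_quat(q[[1,2,3,0]]).as_matrix()[:,1]; print("yaw",np.arctan2(y[0],-y[1]))
cv2.imwrite("pics/w1.png",imaging.camera("wrist")[:,:,::-1])
E
```

```text
[-1.318  0.277 -0.028  1.268 -0.     1.467] [ 0.21751112 -0.58516906  0.23026966] 0.9968955198289688
yaw 0.3557854935872056schema error: expected keys dx, dy, dz, wx, wy, wz
```

View pics/w1.png

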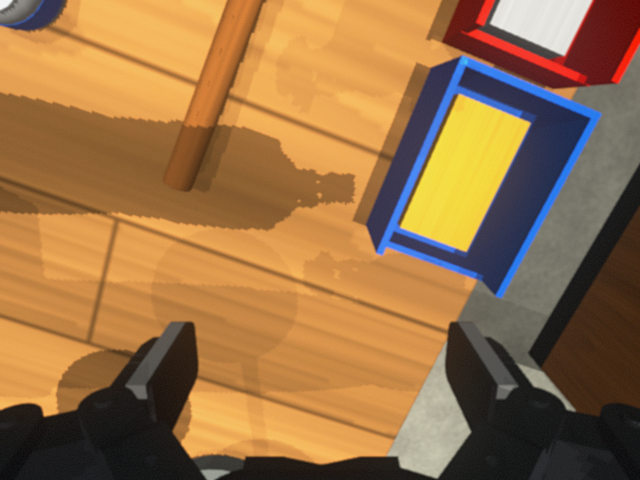

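Both calls were refused because every row needs all six keys. The picture only shows the start view, with the mallet handle at (215,100). I'll resend with all six keys.

```bash
python3 -m jog '[{"dx":0.13,"dy":0.4,"dz":0,"wx":0,"wy":0,"wz":-0.05},{"dx":0.13,"dy":0.4,"dz":0,"wx":0,"wy":0,"wz":-0.05},{"dx":0.13,"dy":0.4,"dz":0,"wx":0,"wy":0,"wz":-0.05},{"dx":0.13,"dy":0.4,"dz":0,"wx":0,"wy":0,"wz":-0.05},{"dx":0.13,"dy":0.4,"dz":0,"wx":0,"wy":0,"wz":-0.05},{"dx":0.13,"dy":0.4,"dz":0,"wx":0,"wy":0,"wz":-0.04},{"dx":0.13,"dy":0.4,"dz":0,"wx":0,"wy":0,"wz":0},{"dx":0.13,"dy":0.4,"dz":0,"wx":0,"wy":0,"wz":0}]' -0.53 40
cat > st.py <<'E'
from h import *
s=arm.get_state(); q=s['orientation']; y=R.from_quat(q[[1,2,3,0]]).as_matrix()[:,1]
print(s['time_s'],s['joint_positions'].round(2),s['position'].round(4),"F",s['wrist_force'].round(1),"op",round(s['opening'],3),"yaw",np.arctan2(y[0],-y[1]).round(3))
E
python3 st.py
```

```text
time_s: 0.95
position: [0.3217, -0.2641, 0.2311]
orientation: [-0.0, 1.0, 0.026, 0.0]
wrist_force: [0.8, 0.6, -0.5]
opening: 0.233
grasp_force: 0.0
0.95 [-0.84 -0.1  -0.44  1.23  0.    2.25] [ 0.3217 -0.2641  0.2311] F [ 0.8  0.6 -0.5] op 0.233 yaw 0.052
```

Joint 6 would run out of range here, so I turn the tool a half turn (the grasp is the same) on the way.

```bash
python3 -m jog '[{"dx":0.05,"dy":0.1,"dz":0,"wx":0,"wy":0,"wz":0.14},{"dx":0.05,"dy":0.1,"dz":0,"wx":0,"wy":0,"wz":0.14},{"dx":0.05,"dy":0.1,"dz":0,"wx":0,"wy":0,"wz":0.14},{"dx":0.05,"dy":0.1,"dz":0,"wx":0,"wy":0,"wz":0.14},{"dx":0.05,"dy":0.1,"dz":0,"wx":0,"wy":0,"wz":0.14},{"dx":0.05,"dy":0.1,"dz":0,"wx":0,"wy":0,"wz":0.14},{"dx":0.05,"dy":0.1,"dz":0,"wx":0,"wy":0,"wz":0.14},{"dx":0.05,"dy":0.1,"dz":0,"wx":0,"wy":0,"wz":0.14}]' >/dev/null
python3 -m jog '[{"dx":0.05,"dy":0.1,"dz":0,"wx":0,"wy":0,"wz":0.14},{"dx":0.05,"dy":0.1,"dz":0,"wx":0,"wy":0,"wz":0.14},{"dx":0.05,"dy":0.1,"dz":0,"wx":0,"wy":0,"wz":0.14},{"dx":0.05,"dy":0.1,"dz":0,"wx":0,"wy":0,"wz":0.14},{"dx":0.05,"dy":0.1,"dz":0,"wx":0,"wy":0,"wz":0.14},{"dx":0.05,"dy":0.1,"dz":0,"wx":0,"wy":0,"wz":0.14},{"dx":0.05,"dy":0.1,"dz":0,"wx":0,"wy":0,"wz":0.14},{"dx":0.05,"dy":0.1,"dz":0,"wx":0,"wy":0,"wz":0.14}]' >/dev/null
python3 -m jog '[{"dx":0.03,"dy":0.17,"dz":0,"wx":0,"wy":0,"wz":0.14},{"dx":0.03,"dy":0.17,"dz":0,"wx":0,"wy":0,"wz":0.14},{"dx":0.03,"dy":0.17,"dz":0,"wx":0,"wy":0,"wz":0.14},{"dx":0.03,"dy":0.17,"dz":0,"wx":0,"wy":0,"wz":0.14},{"dx":0.03,"dy":0.17,"dz":0,"wx":0,"wy":0,"wz":0.14},{"dx":0.03,"dy":0.17,"dz":0,"wx":0,"wy":0,"wz":0.06},{"dx":0,"dy":0.17,"dz":0,"wx":0,"wy":0,"wz":0},{"dx":0,"dy":0.02,"dz":0,"wx":0,"wy":0,"wz":0}]' >/dev/null
python3 st.py
python3 - <<'E'
from h import *
cv2.imwrite("pics/w2.png",imaging.camera("wrist")[:,:,::-1])
print(imaging.camera_params("wrist"))
E
```

```text
3.35 [-0.12 -0.09 -0.44  1.23  0.   -0.17] [0.4193 0.0164 0.231 ] F [-0.4  0.   1. ] op 0.234 yaw -3.087
{'intrinsics': array([[428.94293527,   0.        , 321.25015737],
       [  0.        , 428.94293527, 243.63527085],
       [  0.        ,   0.        ,   1.        ]]), 'position': array([0.34219688, 0.01059795, 0.37364715]), 'attitude': array([0.10484009, 0.67946203, 0.71767193, 0.1108463 ])}
```

View pics/w2.png

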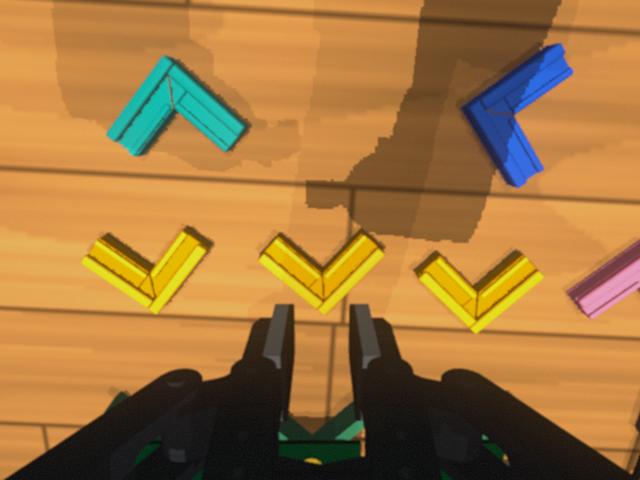

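The wrist view shows inside corners at about (322,277) for the middle sample, (152,277) for the -y one and (477,297) for the +y one.

Run:
```python
from h import *
p=imaging.camera_params("wrist"); img=cv2.imread("pics/w2.png")[:,:,::-1].copy()
for px,n in blobs(img,(20,130,90),(33,255,255),1500):
    w=ray(p,px,.015); m,ev=cv2.PCACompute(w.astype(np.float32),None); x=ev[1]*np.sign(ev[1][0]); print(n,px.mean(0).round(),m[0],np.arctan2(x[1],x[0]))
print(ray(p,[(322,277),(152,277),(477,297)],.016).round(4).tolist())
print(ray(p,[(324,314),(155,313),(478,332)],.022).round(4).tolist())
```

```text
4901 [146. 270.] [ 0.48869085 -0.13835366] 0.16676855
4857 [322. 270.] [0.4804108  0.01856989] 0.114339314
4802 [480. 290.] [0.49165004 0.16279678] 0.03858078
[[0.4864, 0.0192], [0.4948, -0.133], [0.4983, 0.1612]]
[[0.5199, 0.0229], [0.5273, -0.1301], [0.5305, 0.1654]]
```

```bash
python3 -m jog '[{"dx":0,"dy":0,"dz":-0.4,"wx":0,"wy":0,"wz":0},{"dx":0,"dy":0,"dz":-0.4,"wx":0,"wy":0,"wz":0},{"dx":0,"dy":0,"dz":-0.4,"wx":0,"wy":0,"wz":0},{"dx":0,"dy":0,"dz":-0.4,"wx":0,"wy":0,"wz":0},{"dx":0,"dy":0,"dz":-0.4,"wx":0,"wy":0,"wz":0},{"dx":0,"dy":0.02,"dz":-0.2,"wx":0,"wy":0,"wz":0},{"dx":0,"dy":0,"dz":-0.05,"wx":0,"wy":0,"wz":0},{"dx":0,"dy":0,"dz":0,"wx":0,"wy":0,"wz":0}]' >/dev/null; python3 st.py
python3 -m jog '[{"dx":0.05,"dy":0,"dz":0,"wx":0,"wy":0,"wz":0},{"dx":0.05,"dy":0,"dz":0,"wx":0,"wy":0,"wz":0},{"dx":0.05,"dy":0,"dz":0,"wx":0,"wy":0,"wz":0},{"dx":0.05,"dy":0,"dz":0,"wx":0,"wy":0,"wz":0},{"dx":0.05,"dy":0,"dz":0,"wx":0,"wy":0,"wz":0},{"dx":0.05,"dy":0,"dz":0,"wx":0,"wy":0,"wz":0},{"dx":0.05,"dy":0,"dz":0,"wx":0,"wy":0,"wz":0},{"dx":0.05,"dy":0,"dz":0,"wx":0,"wy":0,"wz":0}]'; python3 st.py
python3 - <<'E'
from h import *
a=imaging.camera("wrist"); b=imaging.camera("scene")[150:390,150:470]
cv2.imwrite("pics/w3.png",np.hstack([cv2.resize(a,(400,300)),cv2.resize(b,(400,300))])[:,:,::-1])
E
```

```text
4.2 [-0.11  0.17 -0.71  0.69 -0.   -0.17] [0.4192 0.0167 0.0059] F [-0.2 -0.  -1.1] op 0.228 yaw -3.09
time_s: 5.0
position: [0.4591, 0.0172, 0.006]
orientation: [-0.001, -0.026, 1.0, 0.0]
wrist_force: [-2.2, 0.4, 0.6]
opening: 0.236
grasp_force: 1.2
5.0 [-0.1   0.23 -0.63  0.71 -0.   -0.16] [0.4591 0.0172 0.006 ] F [-2.2  0.4  0.6] op 0.236 yaw -3.089
```

View pics/w3.png

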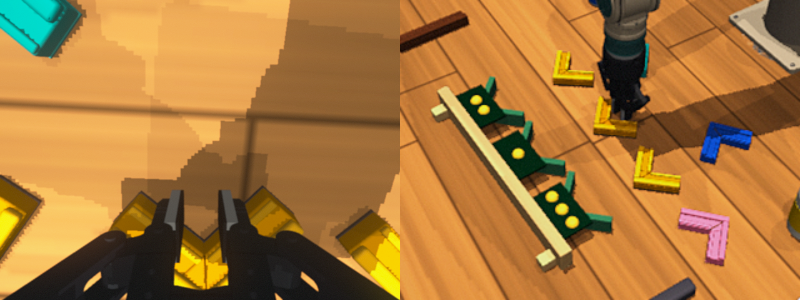

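Both fingers sit in the notch, with the sample seen at wrist (205,240) and scene (615,125). I continue pushing.

```bash
python3 -m jog '[{"dx":0.08,"dy":0,"dz":0,"wx":0,"wy":0,"wz":0},{"dx":0.08,"dy":0,"dz":0,"wx":0,"wy":0,"wz":0},{"dx":0.08,"dy":0,"dz":0,"wx":0,"wy":0,"wz":0},{"dx":0.08,"dy":0,"dz":0,"wx":0,"wy":0,"wz":0},{"dx":0.08,"dy":0,"dz":0,"wx":0,"wy":0,"wz":0},{"dx":0.08,"dy":0,"dz":0,"wx":0,"wy":0,"wz":0},{"dx":0.08,"dy":0,"dz":0,"wx":0,"wy":0,"wz":0},{"dx":0.08,"dy":0,"dz":0,"wx":0,"wy":0,"wz":0}]' >/dev/null; python3 st.py
python3 -m jog '[{"dx":0.08,"dy":0,"dz":0,"wx":0,"wy":0,"wz":0},{"dx":0.08,"dy":0,"dz":0,"wx":0,"wy":0,"wz":0},{"dx":0.08,"dy":0,"dz":0,"wx":0,"wy":0,"wz":0},{"dx":0.08,"dy":0,"dz":0,"wx":0,"wy":0,"wz":0},{"dx":0.06,"dy":0,"dz":0,"wx":0,"wy":0,"wz":0},{"dx":0.05,"dy":0,"dz":0,"wx":0,"wy":0,"wz":0},{"dx":0.03,"dy":0,"dz":0,"wx":0,"wy":0,"wz":0},{"dx":0,"dy":0,"dz":0,"wx":0,"wy":0,"wz":0}]' >/dev/null; python3 st.py
python3 - <<'E'
from h import *
a=imaging.camera("top")[140:290,220:420]; b=imaging.camera("scene")[170:350,170:410]
cv2.imwrite("pics/w4.png",np.hstack([cv2.resize(a,(400,300)),cv2.resize(b,(400,300))])[:,:,::-1])
E
```

```text
5.9 [-0.09  0.33 -0.49  0.75  0.   -0.14] [0.5244 0.0172 0.0063] F [-0.5 -0.5 -0.1] op 0.235 yaw -3.089
6.7 [-0.08  0.39 -0.39  0.78  0.   -0.14] [0.5704 0.0171 0.0065] F [0.2 0.9 0.3] op 0.24 yaw -3.089
```

View pics/w4.png

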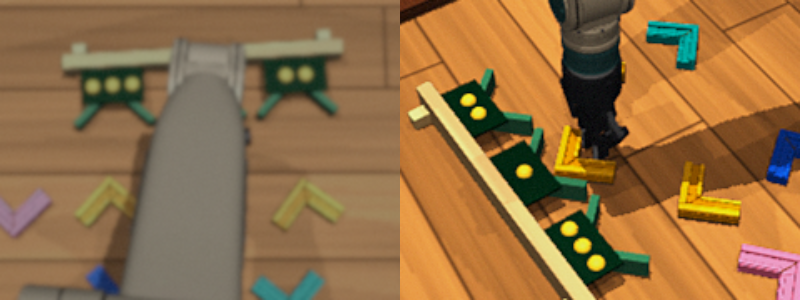

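The sample is just entering bay 1, at scene crop (575,155). I go on gently and watch the force.

```bash
python3 -m jog '[{"dx":0.04,"dy":0,"dz":0,"wx":0,"wy":0,"wz":0},{"dx":0.04,"dy":0,"dz":0,"wx":0,"wy":0,"wz":0},{"dx":0.04,"dy":0,"dz":0,"wx":0,"wy":0,"wz":0},{"dx":0.04,"dy":0,"dz":0,"wx":0,"wy":0,"wz":0},{"dx":0.03,"dy":0,"dz":0,"wx":0,"wy":0,"wz":0},{"dx":0.03,"dy":0,"dz":0,"wx":0,"wy":0,"wz":0},{"dx":0,"dy":0,"dz":0,"wx":0,"wy":0,"wz":0},{"dx":0,"dy":0,"dz":0,"wx":0,"wy":0,"wz":0}]' >/dev/null; python3 st.py
python3 -m jog '[{"dx":0.02,"dy":0,"dz":0,"wx":0,"wy":0,"wz":0},{"dx":0.02,"dy":0,"dz":0,"wx":0,"wy":0,"wz":0},{"dx":0.02,"dy":0,"dz":0,"wx":0,"wy":0,"wz":0},{"dx":0,"dy":0,"dz":0,"wx":0,"wy":0,"wz":0},{"dx":0,"dy":0,"dz":0,"wx":0,"wy":0,"wz":0},{"dx":0,"dy":0,"dz":0,"wx":0,"wy":0,"wz":0},{"dx":0,"dy":0,"dz":0,"wx":0,"wy":0,"wz":0},{"dx":0,"dy":0,"dz":0,"wx":0,"wy":0,"wz":0}]' >/dev/null; python3 st.py
```

```text
7.6 [-0.08  0.42 -0.34  0.8   0.   -0.13] [0.5923 0.0171 0.0064] F [ 0.5 -0.7  0.8] op 0.236 yaw -3.089
8.4 [-0.08  0.43 -0.33  0.81  0.   -0.13] [0.5979 0.0171 0.0064] F [0.1 0.3 0.7] op 0.231 yaw -3.089
```

```bash
python3 -m jog '[{"dx":0.02,"dy":0,"dz":0,"wx":0,"wy":0,"wz":0},{"dx":0.02,"dy":0,"dz":0,"wx":0,"wy":0,"wz":0},{"dx":0.02,"dy":0,"dz":0,"wx":0,"wy":0,"wz":0},{"dx":0,"dy":0,"dz":0,"wx":0,"wy":0,"wz":0},{"dx":0,"dy":0,"dz":0,"wx":0,"wy":0,"wz":0},{"dx":0,"dy":0,"dz":0,"wx":0,"wy":0,"wz":0},{"dx":0,"dy":0,"dz":0,"wx":0,"wy":0,"wz":0},{"dx":0,"dy":0,"dz":0,"wx":0,"wy":0,"wz":0}]' >/dev/null; python3 st.py
python3 - <<'E'
from h import *
a=imaging.camera("wrist"); b=imaging.camera("scene")[190:340,190:390]
cv2.imwrite("pics/w5.png",np.hstack([cv2.resize(a,(400,300)),cv2.resize(b,(400,300))])[:,:,::-1])
E
```

```text
9.2 [-0.08  0.44 -0.32  0.82 -0.   -0.13] [0.6003 0.017  0.0058] F [-7.8 -0.3  6.3] op 0.238 yaw -3.09
```

View pics/w5.png

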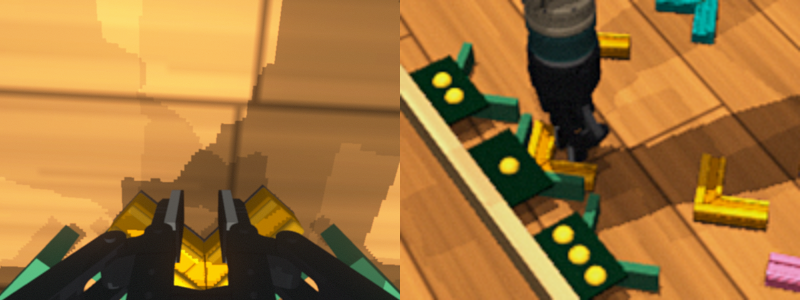

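Contact force rises at TCP x≈0.600, close to the predicted home position of 0.597. The sample sits at the V under the cover, scene crop (545,150). I give it a firmer seating push, back off, lift, and check.

```bash
python3 -m jog '[{"dx":0.02,"dy":0,"dz":0,"wx":0,"wy":0,"wz":0},{"dx":0.02,"dy":0,"dz":0,"wx":0,"wy":0,"wz":0},{"dx":0,"dy":0,"dz":0,"wx":0,"wy":0,"wz":0},{"dx":0,"dy":0,"dz":0,"wx":0,"wy":0,"wz":0},{"dx":0,"dy":0,"dz":0,"wx":0,"wy":0,"wz":0},{"dx":0,"dy":0,"dz":0,"wx":0,"wy":0,"wz":0},{"dx":0,"dy":0,"dz":0,"wx":0,"wy":0,"wz":0},{"dx":0,"dy":0,"dz":0,"wx":0,"wy":0,"wz":0}]' >/dev/null; python3 st.py
python3 -m jog '[{"dx":-0.04,"dy":0,"dz":0,"wx":0,"wy":0,"wz":0},{"dx":-0.08,"dy":0,"dz":0,"wx":0,"wy":0,"wz":0},{"dx":-0.2,"dy":0,"dz":0,"wx":0,"wy":0,"wz":0},{"dx":-0.2,"dy":0,"dz":0.2,"wx":0,"wy":0,"wz":0},{"dx":-0.2,"dy":0,"dz":0.4,"wx":0,"wy":0,"wz":0},{"dx":-0.3,"dy":0,"dz":0.4,"wx":0,"wy":0,"wz":0},{"dx":-0.3,"dy":0,"dz":0.4,"wx":0,"wy":0,"wz":0},{"dx":0,"dy":0,"dz":0,"wx":0,"wy":0,"wz":0}]' >/dev/null; python3 st.py
python3 - <<'E'
from h import *
a=imaging.camera("wrist"); b=imaging.camera("scene")[180:330,180:380]
cv2.imwrite("pics/w6.png",np.hstack([cv2.resize(a,(400,300)),cv2.resize(b,(400,300))])[:,:,::-1])
p=imaging.camera_params("scene")
E
```

```text
10.1 [-0.08  0.45 -0.31  0.83 -0.   -0.13] [0.6012 0.0168 0.0056] F [-13.3  -2.4  11. ] op 0.236 yaw -3.09
10.9 [-0.1   0.07 -0.45  1.04  0.   -0.15] [0.4771 0.0171 0.1519] F [ 1.8 -0.   0.2] op 0.235 yaw -3.089
```

View pics/w6.png

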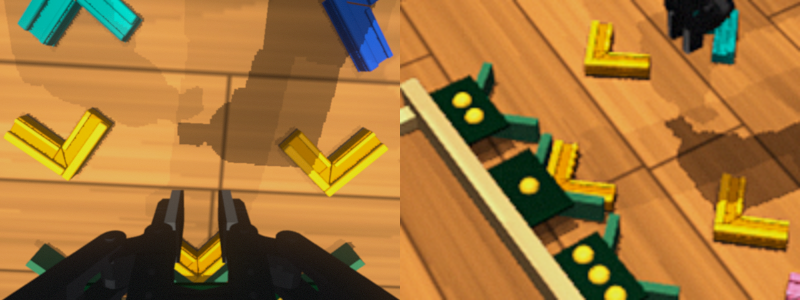

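Bay 1's sample is seated: scene crop (575,180), with both arms along the fences and the corner under the cover. Next is the -y sample for bay 2, with a hover check first.

```bash
python3 -m jog '[{"dx":-0.08,"dy":-0.27,"dz":0.2,"wx":0,"wy":0,"wz":0.02},{"dx":-0.08,"dy":-0.27,"dz":0,"wx":0,"wy":0,"wz":0.02},{"dx":-0.08,"dy":-0.27,"dz":0,"wx":0,"wy":0,"wz":0.02},{"dx":-0.08,"dy":-0.27,"dz":0,"wx":0,"wy":0,"wz":0.02},{"dx":-0.07,"dy":-0.27,"dz":0,"wx":0,"wy":0,"wz":0.025},{"dx":0,"dy":-0.26,"dz":0,"wx":0,"wy":0,"wz":0},{"dx":0,"dy":0,"dz":0,"wx":0,"wy":0,"wz":0},{"dx":0,"dy":0,"dz":0,"wx":0,"wy":0,"wz":0}]' >/dev/null; python3 st.py
python3 - <<'E'
from h import *
p=imaging.camera_params("wrist"); img=imaging.camera("wrist")
for lo,hi in (((20,130,90),(33,255,255)),((80,100,80),(98,255,255))):
  for px,n in blobs(img,lo,hi,1500):
    w=ray(p,px,.015); m,ev=cv2.PCACompute(w.astype(np.float32),None); x=ev[1]*np.sign(ev[1][0]); print(n,px.mean(0).round(),m[0],np.arctan2(x[1],x[0]),"xrange",w[:,0].min(),w[:,0].max())
E
```

```text
11.8 [-0.46  0.03 -0.46  1.08  0.   -0.62] [ 0.4367 -0.144   0.1649] F [-0.5  0.3 -0.6] op 0.233 yaw -2.981
6824 [322. 290.] [ 0.48720637 -0.13584055] 0.1517832 xrange 0.44801355394212466 0.5318039509265783
9097 [402. 105.] [ 0.35003304 -0.10550969] 0.101468824 xrange 0.30994484357567714 0.3873234926983988
```

```bash
python3 -m jog '[{"dx":0,"dy":0,"dz":-0.35,"wx":0,"wy":0,"wz":0},{"dx":0,"dy":0,"dz":-0.35,"wx":0,"wy":0,"wz":0},{"dx":0,"dy":0,"dz":-0.35,"wx":0,"wy":0,"wz":0},{"dx":0,"dy":0.02,"dz":-0.35,"wx":0,"wy":0,"wz":0},{"dx":0,"dy":0,"dz":-0.15,"wx":0,"wy":0,"wz":0},{"dx":0,"dy":0,"dz":-0.04,"wx":0,"wy":0,"wz":0},{"dx":0.05,"dy":0.01,"dz":0,"wx":0,"wy":0,"wz":0},{"dx":0.05,"dy":0.01,"dz":0,"wx":0,"wy":0,"wz":0}]' >/dev/null; python3 st.py
python3 -m jog '[{"dx":0.06,"dy":0.008,"dz":0,"wx":0,"wy":0,"wz":0},{"dx":0.06,"dy":0.008,"dz":0,"wx":0,"wy":0,"wz":0},{"dx":0.06,"dy":0.008,"dz":0,"wx":0,"wy":0,"wz":-0.015},{"dx":0.06,"dy":0.008,"dz":0,"wx":0,"wy":0,"wz":-0.015},{"dx":0.06,"dy":0.008,"dz":0,"wx":0,"wy":0,"wz":-0.015},{"dx":0.06,"dy":0.008,"dz":0,"wx":0,"wy":0,"wz":-0.015},{"dx":0.06,"dy":0.008,"dz":0,"wx":0,"wy":0,"wz":-0.015},{"dx":0.06,"dy":0.008,"dz":0,"wx":0,"wy":0,"wz":-0.015}]' >/dev/null; python3 st.py
```

```text
12.65 [-0.44  0.24 -0.61  0.71  0.   -0.6 ] [ 0.4483 -0.1399  0.0082] F [ 1.3 -0.2  0.5] op 0.233 yaw -2.979
13.45 [-0.39  0.31 -0.52  0.74 -0.   -0.46] [ 0.4949 -0.1334  0.0074] F [-3. -1.  5.] op 0.236 yaw -3.075
```

```bash
python3 -m jog '[{"dx":0.07,"dy":0.012,"dz":0,"wx":0,"wy":0,"wz":-0.006},{"dx":0.07,"dy":0.012,"dz":0,"wx":0,"wy":0,"wz":-0.006},{"dx":0.07,"dy":0.012,"dz":0,"wx":0,"wy":0,"wz":0},{"dx":0.07,"dy":0.012,"dz":0,"wx":0,"wy":0,"wz":0},{"dx":0.07,"dy":0.012,"dz":0,"wx":0,"wy":0,"wz":0},{"dx":0.07,"dy":0.012,"dz":0,"wx":0,"wy":0,"wz":0},{"dx":0.07,"dy":0.012,"dz":0,"wx":0,"wy":0,"wz":0},{"dx":0.07,"dy":0.01,"dz":0,"wx":0,"wy":0,"wz":0}]' >/dev/null; python3 st.py
python3 -m jog '[{"dx":0.04,"dy":0.003,"dz":0,"wx":0,"wy":0,"wz":0},{"dx":0.04,"dy":0.003,"dz":0,"wx":0,"wy":0,"wz":0},{"dx":0.04,"dy":0.003,"dz":0,"wx":0,"wy":0,"wz":0},{"dx":0.04,"dy":0.003,"dz":0,"wx":0,"wy":0,"wz":0},{"dx":0.04,"dy":0.003,"dz":0,"wx":0,"wy":0,"wz":0},{"dx":0.04,"dy":0.003,"dz":0,"wx":0,"wy":0,"wz":0},{"dx":0.04,"dy":0,"dz":0,"wx":0,"wy":0,"wz":0},{"dx":0,"dy":0,"dz":0,"wx":0,"wy":0,"wz":0}]' >/dev/null; python3 st.py
python3 -c "
from h import *
p=imaging.camera_params('wrist'); 
for px,n in blobs(imaging.camera('wrist'),(20,130,90),(33,255,255),800): print(n,px.mean(0).round(), ray(p,px,.015).mean(0))"
```

```text
14.25 [-0.34  0.38 -0.4   0.78  0.   -0.39] [ 0.5513 -0.1239  0.0073] F [-3.5 -0.8  4.1] op 0.232 yaw -3.086
15.05 [-0.32  0.42 -0.34  0.8   0.   -0.37] [ 0.5799 -0.1223  0.0074] F [0.1 0.  3.2] op 0.233 yaw -3.086
3515 [265.  36.] [ 0.48400324 -0.14472462]
9955 [329.  95.] [ 0.49893152 -0.12535389]
3844 [328. 180.] [ 0.52420261 -0.12409398]
3218 [431. 347.] [ 0.5818905 -0.0837238]
2806 [212. 349.] [ 0.58716249 -0.16199987]
5860 [321. 422.] [ 0.61664158 -0.12130665]
4406 [599. 427.] [ 0.612925   -0.01501714]
```

```bash
python3 -m jog '[{"dx":0.04,"dy":0,"dz":0,"wx":0,"wy":0,"wz":0},{"dx":0.04,"dy":0,"dz":0,"wx":0,"wy":0,"wz":0},{"dx":0.04,"dy":0,"dz":0,"wx":0,"wy":0,"wz":0},{"dx":0.04,"dy":0,"dz":0,"wx":0,"wy":0,"wz":0},{"dx":0.04,"dy":0,"dz":0,"wx":0,"wy":0,"wz":0},{"dx":0.03,"dy":0,"dz":0,"wx":0,"wy":0,"wz":0},{"dx":0.02,"dy":0,"dz":0,"wx":0,"wy":0,"wz":0},{"dx":0,"dy":0,"dz":0,"wx":0,"wy":0,"wz":0}]' >/dev/null; python3 st.py
python3 -m jog '[{"dx":0.02,"dy":0,"dz":0,"wx":0,"wy":0,"wz":0},{"dx":0.02,"dy":0,"dz":0,"wx":0,"wy":0,"wz":0},{"dx":0.02,"dy":0,"dz":0,"wx":0,"wy":0,"wz":0},{"dx":0,"dy":0,"dz":0,"wx":0,"wy":0,"wz":0},{"dx":0,"dy":0,"dz":0,"wx":0,"wy":0,"wz":0},{"dx":0,"dy":0,"dz":0,"wx":0,"wy":0,"wz":0},{"dx":0,"dy":0,"dz":0,"wx":0,"wy":0,"wz":0},{"dx":0,"dy":0,"dz":0,"wx":0,"wy":0,"wz":0}]' >/dev/null; python3 st.py
```

```text
15.9 [-0.3   0.46 -0.29  0.83  0.   -0.36] [ 0.6043 -0.1223  0.0073] F [-0.8  1.6  1.2] op 0.235 yaw -3.086
16.7 [-0.3   0.47 -0.27  0.83  0.   -0.36] [ 0.6099 -0.1223  0.0074] F [-0.9  0.3  0.4] op 0.236 yaw -3.086
```

```bash
python3 -m jog '[{"dx":0.02,"dy":0,"dz":0,"wx":0,"wy":0,"wz":0},{"dx":0.02,"dy":0,"dz":0,"wx":0,"wy":0,"wz":0},{"dx":0.01,"dy":0,"dz":0,"wx":0,"wy":0,"wz":0},{"dx":0,"dy":0,"dz":0,"wx":0,"wy":0,"wz":0},{"dx":0,"dy":0,"dz":0,"wx":0,"wy":0,"wz":0},{"dx":0,"dy":0,"dz":0,"wx":0,"wy":0,"wz":0},{"dx":0,"dy":0,"dz":0,"wx":0,"wy":0,"wz":0},{"dx":0,"dy":0,"dz":0,"wx":0,"wy":0,"wz":0}]' >/dev/null; python3 st.py
```

```text
17.5 [-0.3   0.47 -0.26  0.84 -0.   -0.35] [ 0.6116 -0.1222  0.0069] F [-7.5 -0.8  6. ] op 0.233 yaw -3.087
```

```bash
python3 -m jog '[{"dx":0.02,"dy":0,"dz":0,"wx":0,"wy":0,"wz":0},{"dx":0.02,"dy":0,"dz":0,"wx":0,"wy":0,"wz":0},{"dx":0,"dy":0,"dz":0,"wx":0,"wy":0,"wz":0},{"dx":0,"dy":0,"dz":0,"wx":0,"wy":0,"wz":0},{"dx":0,"dy":0,"dz":0,"wx":0,"wy":0,"wz":0},{"dx":0,"dy":0,"dz":0,"wx":0,"wy":0,"wz":0},{"dx":0,"dy":0,"dz":0,"wx":0,"wy":0,"wz":0},{"dx":0,"dy":0,"dz":0,"wx":0,"wy":0,"wz":0}]' >/dev/null; python3 st.py
python3 -m jog '[{"dx":-0.05,"dy":0,"dz":0,"wx":0,"wy":0,"wz":0},{"dx":-0.08,"dy":0,"dz":0,"wx":0,"wy":0,"wz":0},{"dx":-0.2,"dy":0,"dz":0,"wx":0,"wy":0,"wz":0},{"dx":-0.2,"dy":0,"dz":0.2,"wx":0,"wy":0,"wz":0},{"dx":-0.2,"dy":0,"dz":0.4,"wx":0,"wy":0,"wz":0},{"dx":-0.3,"dy":0,"dz":0.4,"wx":0,"wy":0,"wz":0},{"dx":-0.3,"dy":0,"dz":0.4,"wx":0,"wy":0,"wz":0},{"dx":0,"dy":0.2,"dz":0.2,"wx":0,"wy":0,"wz":0}]' >/dev/null; python3 st.py
python3 - <<'E'
from h import *
p=imaging.camera_params("scene"); img=imaging.camera("scene"); cv2.imwrite("pics/s7.png",img[:,:,::-1])
for px,n in blobs(img,(20,120,80),(34,255,255),40):
    if 190<px[:,0].mean()<420 and px[:,1].mean()<330: print(n,px.mean(0).round(1),ray(p,px,.016).mean(0).round(4))
cv2.imwrite("pics/s7c.png",cv2.resize(img[190:310,190:330],(700,600),interpolation=cv2.INTER_CUBIC)[:,:,::-1])
E
```

```text
18.3 [-0.3   0.48 -0.26  0.85 -0.   -0.35] [ 0.612  -0.1221  0.0066] F [-14.4  -1.8  11.5] op 0.236 yaw -3.087
19.1 [-0.34  0.09 -0.39  1.09 -0.   -0.39] [ 0.4847 -0.1035  0.1706] F [ 0.7  0.2 -0.6] op 0.236 yaw -3.09
203 [232.9 225.2] [ 0.6297 -0.1413]
134 [193.  232.9] [ 0.7215 -0.1683]
64 [210.6 229.6] [ 0.6813 -0.156 ]
65 [216.6 237.5] [ 0.6802 -0.125 ]
387 [266.9 266.4] [0.6214 0.0146]
572 [351.4 286.5] [0.4917 0.1615]
75 [244.1 272.4] [0.6728 0.003 ]
85 [271.1 306.8] [0.6666 0.1158]
89 [279.  316.9] [0.665  0.1466]
91 [287.3 327.4] [0.6631 0.1778]
```

View pics/s7c.png

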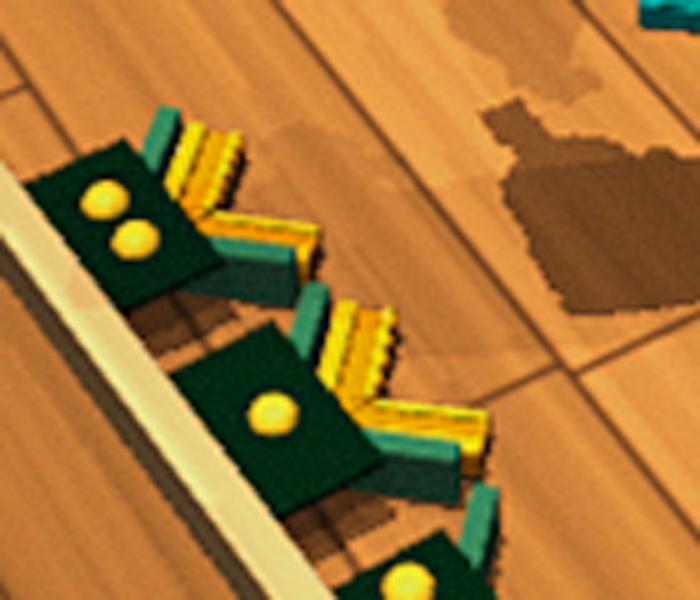

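Bay 2's sample (crop 245,200) and bay 1's (crop 395,400) both sit in their Vs. Bay 1's looks perhaps a few mm less deep, so I measure both in their bay frames.

```bash
cat > m.py <<'E'
from h import *
def meas(cam,img,zs=.019):
    p=imaging.camera_params(cam); m=cv2.inRange(cv2.cvtColor(img,cv2.COLOR_RGB2HSV),(18,110,60),(36,255,255)); uv=np.argwhere(m)[:,::-1]
    w=ray(p,uv,zs); th=.055; A=np.array([[np.cos(th),np.sin(th)],[-np.sin(th),np.cos(th)]])
    domes={"scene":((243.9,272.2),(213.5,233.4),(279.1,316.7)),"top":((322.3,179.7),(367.8,177.2),(276.3,182.3))}[cam]
    for k,d in enumerate(domes):
        o=ray(p,[d],.042)[0]; l=(w-o)@A.T*1000; l=l[(l[:,0]>-110)&(l[:,0]<-22)&(abs(l[:,1])<72)]
        if len(l)>30: print(cam,"bay",k+1,len(l),"minx",np.percentile(l[:,0],2).round(1),"y",np.percentile(l[:,1],[1,99]).round(1),"minx L/R",np.percentile(l[l[:,1]>10,0],3).round(1),np.percentile(l[l[:,1]<-10,0],3).round(1))
if __name__=="__main__":
    meas("scene",cv2.imread("pics/s7.png")[:,:,::-1].copy()); meas("top",imaging.camera("top"))
E
python3 m.py
```

```text
scene bay 1 441 minx -81.7 y [-54.5  54.3] minx L/R -82.5 -79.1
scene bay 2 345 minx -79.3 y [-65.7  59.4] minx L/R -78.7 -77.6
top bay 1 445 minx -81.2 y [-50.7  57.1] minx L/R -81.3 -78.8Traceback (most recent call last):
  File "m.py", line 10, in <module>
    meas("scene",cv2.imread("pics/s7.png")[:,:,::-1].copy()); meas("top",imaging.camera("top"))
                                                              ~~~~^^^^^^^^^^^^^^^^^^^^^^^^^^^^^
  File "m.py", line 8, in meas
    if len(l)>30: print(cam,"bay",k+1,len(l),"minx",np.percentile(l[:,0],2).round(1),"y",np.percentile(l[:,1],[1,99]).round(1),"minx L/R",np.percentile(l[l[:,1]>10,0],3).round(1),np.percentile(l[l[:,1]<-10,0],3).round(1))
                                                                                                                                                                                   ~~~~~~~~~~~~~^^^^^^^^^^^^^^^^^^^
    return _quantile_unchecked(
        a, q, axis, out, overwrite_input, method, keepdims, weights)
    return _ureduce(a,
                    func=_quantile_ureduce_func,
    ...<5 lines>...
                    overwrite_input=overwrite_input,
                    method=method)
    r = func(a, **kwargs)
    result = _quantile(arr,
                       quantiles=q,
    ...<2 lines>...
                       out=out,
                       weights=wgt)
    slices_having_nans = np.isnan(arr[-1, ...])
                                  ~~~^^^^^^^^^
IndexError: index -1 is out of bounds for axis 0 with size 0
```

Both are within tolerance, with bay 1 perhaps about 0.04 rad off in yaw. On to bay 3, and I will re-seat bay 1 afterwards.

```bash
python3 -m jog '[{"dx":-0.1,"dy":0.38,"dz":0,"wx":0,"wy":0,"wz":0},{"dx":-0.1,"dy":0.38,"dz":0,"wx":0,"wy":0,"wz":0},{"dx":-0.1,"dy":0.38,"dz":0,"wx":0,"wy":0,"wz":0},{"dx":-0.1,"dy":0.38,"dz":0,"wx":0,"wy":0,"wz":0},{"dx":-0.08,"dy":0.38,"dz":0,"wx":0,"wy":0,"wz":0},{"dx":0,"dy":0.38,"dz":0,"wx":0,"wy":0,"wz":0},{"dx":0,"dy":0.34,"dz":0,"wx":0,"wy":0,"wz":0},{"dx":0,"dy":0,"dz":0,"wx":0,"wy":0,"wz":0}]' >/dev/null; python3 st.py
python3 - <<'E'
from h import *
p=imaging.camera_params("wrist"); img=imaging.camera("wrist")
for lo,hi in (((20,130,90),(33,255,255)),((100,100,80),(125,255,255))):
  for px,n in blobs(img,lo,hi,1500):
    w=ray(p,px,.015); m,ev=cv2.PCACompute(w.astype(np.float32),None); x=ev[1]*np.sign(ev[1][0]); print(n,px.mean(0).round(),m[0],np.arctan2(x[1],x[0]),"xrange",w[:,0].min(),w[:,0].max())
E
```

```text
20.0 [ 0.22  0.04 -0.45  1.08  0.    0.16] [0.4379 0.1628 0.1663] F [ 0.  -0.   0.1] op 0.236 yaw -3.081
6728 [317. 291.] [0.49077272 0.16199374] 0.057699006 xrange 0.45353471754065366 0.5354852763423855
9244 [339.  71.] [0.3385508  0.16725688] 1.483502 xrange 0.2956421552791441 0.3959747332625131
```

```bash
python3 -m jog '[{"dx":0,"dy":-0.03,"dz":-0.35,"wx":0,"wy":0,"wz":-0.005},{"dx":0,"dy":0,"dz":-0.35,"wx":0,"wy":0,"wz":0},{"dx":0,"dy":0,"dz":-0.35,"wx":0,"wy":0,"wz":0},{"dx":0,"dy":0,"dz":-0.35,"wx":0,"wy":0,"wz":0},{"dx":0,"dy":0,"dz":-0.17,"wx":0,"wy":0,"wz":0},{"dx":0,"dy":0,"dz":-0.03,"wx":0,"wy":0,"wz":0},{"dx":0.05,"dy":0,"dz":0,"wx":0,"wy":0,"wz":0},{"dx":0.05,"dy":0,"dz":0,"wx":0,"wy":0,"wz":0}]' >/dev/null; python3 st.py
python3 -m jog '[{"dx":0.06,"dy":-0.002,"dz":0,"wx":0,"wy":0,"wz":0},{"dx":0.06,"dy":-0.002,"dz":0,"wx":0,"wy":0,"wz":0},{"dx":0.06,"dy":-0.002,"dz":0,"wx":0,"wy":0,"wz":0},{"dx":0.06,"dy":-0.002,"dz":0,"wx":0,"wy":0,"wz":0},{"dx":0.06,"dy":-0.002,"dz":0,"wx":0,"wy":0,"wz":0},{"dx":0.06,"dy":-0.002,"dz":0,"wx":0,"wy":0,"wz":0},{"dx":0.06,"dy":-0.002,"dz":0,"wx":0,"wy":0,"wz":0},{"dx":0.06,"dy":-0.002,"dz":0,"wx":0,"wy":0,"wz":0}]' >/dev/null; python3 st.py
python3 -m jog '[{"dx":0.06,"dy":-0.002,"dz":0,"wx":0,"wy":0,"wz":0},{"dx":0.06,"dy":-0.002,"dz":0,"wx":0,"wy":0,"wz":0},{"dx":0.06,"dy":-0.002,"dz":0,"wx":0,"wy":0,"wz":0},{"dx":0.06,"dy":-0.002,"dz":0,"wx":0,"wy":0,"wz":0},{"dx":0.06,"dy":-0.002,"dz":0,"wx":0,"wy":0,"wz":0},{"dx":0.06,"dy":-0.002,"dz":0,"wx":0,"wy":0,"wz":0},{"dx":0.05,"dy":-0.002,"dz":0,"wx":0,"wy":0,"wz":0},{"dx":0.05,"dy":-0.002,"dz":0,"wx":0,"wy":0,"wz":0}]' >/dev/null; python3 st.py
```

```text
20.85 [ 0.2   0.25 -0.6   0.72 -0.    0.15] [0.4495 0.1565 0.0082] F [-0.  -0.2 -0.1] op 0.239 yaw -3.092
21.65 [ 0.18  0.32 -0.5   0.75  0.    0.13] [0.496  0.1551 0.0073] F [-1.6  0.8  2.6] op 0.234 yaw -3.092
22.45 [ 0.16  0.38 -0.41  0.78  0.    0.11] [0.5421 0.1535 0.0073] F [-1.6 -0.1  1.6] op 0.235 yaw -3.092
```

```bash
python3 -m jog '[{"dx":0.05,"dy":0.005,"dz":0,"wx":0,"wy":0,"wz":0.005},{"dx":0.05,"dy":0.005,"dz":0,"wx":0,"wy":0,"wz":0},{"dx":0.05,"dy":0.005,"dz":0,"wx":0,"wy":0,"wz":0},{"dx":0.05,"dy":0.005,"dz":0,"wx":0,"wy":0,"wz":0},{"dx":0.05,"dy":0.005,"dz":0,"wx":0,"wy":0,"wz":0},{"dx":0.05,"dy":0.005,"dz":0,"wx":0,"wy":0,"wz":0},{"dx":0.05,"dy":0,"dz":0,"wx":0,"wy":0,"wz":0},{"dx":0.04,"dy":0,"dz":0,"wx":0,"wy":0,"wz":0}]' >/dev/null; python3 st.py
python3 -m jog '[{"dx":0.03,"dy":0,"dz":0,"wx":0,"wy":0,"wz":0},{"dx":0.03,"dy":0,"dz":0,"wx":0,"wy":0,"wz":0},{"dx":0.03,"dy":0,"dz":0,"wx":0,"wy":0,"wz":0},{"dx":0.02,"dy":0,"dz":0,"wx":0,"wy":0,"wz":0},{"dx":0.02,"dy":0,"dz":0,"wx":0,"wy":0,"wz":0},{"dx":0,"dy":0,"dz":0,"wx":0,"wy":0,"wz":0},{"dx":0,"dy":0,"dz":0,"wx":0,"wy":0,"wz":0},{"dx":0,"dy":0,"dz":0,"wx":0,"wy":0,"wz":0}]' >/dev/null; python3 st.py
```

```text
23.25 [ 0.16  0.44 -0.32  0.81  0.    0.1 ] [0.5813 0.1566 0.0073] F [-1.2 -0.8  2. ] op 0.235 yaw -3.086
24.05 [ 0.15  0.45 -0.29  0.83  0.    0.1 ] [0.5878 0.1561 0.0066] F [-11.9  -1.   11.6] op 0.233 yaw -3.086
```

It stalled about 6 mm short of expectation, so I measure before pressing on.

Run:
```python
from m import *
img=imaging.camera("scene"); cv2.imwrite("pics/s8.png",img[:,:,::-1]); meas("scene",img)
p=imaging.camera_params("wrist"); im=imaging.camera("wrist"); cv2.imwrite("pics/w8.png",im[:,:,::-1])
for lab,lo,hi in(("gilt",(20,130,90),(33,255,255)),("green",(60,70,30),(88,255,220))):
  for px,n in blobs(im,lo,hi,300):
    if px[:,1].mean()>300: print(lab,n,px.min(0),px.max(0),"topmost",px[px[:,1].argmin()])
```

```text
scene bay 1 448 minx -81.6 y [-57.1  58. ] minx L/R -82.4 -79.0
scene bay 2 350 minx -79.3 y [-64.3  62.6] minx L/R -78.6 -77.5
scene bay 3 537 minx -88.0 y [-58.6  58.6] minx L/R -89.5 -77.5
gilt 5057 [392 292] [490 381] topmost [421 292]
gilt 8987 [  0 314] [106 479] topmost [ 50 314]
gilt 1989 [186 319] [247 380] topmost [233 319]
gilt 5990 [278 360] [365 464] topmost [295 360]
green 952 [  3 422] [ 76 479] topmost [ 60 422]
```

Bay 3's sample is yawed about +0.16 rad (the +y arm hangs back). I back off, widen the fingers for more leverage, turn the tool slightly negative and push again.

```bash
python3 -m jog '[{"dx":-0.1,"dy":0,"dz":0,"wx":0,"wy":0,"wz":0},{"dx":-0.15,"dy":0,"dz":-0.02,"wx":0,"wy":0,"wz":0},{"dx":0,"dy":0,"dz":0,"wx":0,"wy":0,"wz":-0.03},{"dx":0,"dy":0,"dz":0,"wx":0,"wy":0,"wz":-0.03},{"dx":0,"dy":0,"dz":0,"wx":0,"wy":0,"wz":0},{"dx":0,"dy":0,"dz":0,"wx":0,"wy":0,"wz":0},{"dx":0,"dy":0,"dz":0,"wx":0,"wy":0,"wz":0},{"dx":0,"dy":0,"dz":0,"wx":0,"wy":0,"wz":0}]' >/dev/null; python3 st.py
python3 -m jog '[{"dx":0,"dy":0,"dz":0,"wx":0,"wy":0,"wz":0},{"dx":0,"dy":0,"dz":0,"wx":0,"wy":0,"wz":0},{"dx":0,"dy":0,"dz":0,"wx":0,"wy":0,"wz":0},{"dx":0.03,"dy":0,"dz":0,"wx":0,"wy":0,"wz":0},{"dx":0.03,"dy":0,"dz":0,"wx":0,"wy":0,"wz":0},{"dx":0.03,"dy":0,"dz":0,"wx":0,"wy":0,"wz":0},{"dx":0.03,"dy":0,"dz":0,"wx":0,"wy":0,"wz":0},{"dx":0,"dy":0,"dz":0,"wx":0,"wy":0,"wz":0}]' -0.2 >/dev/null; python3 st.py
python3 -m jog '[{"dx":0.02,"dy":0,"dz":0,"wx":0,"wy":0,"wz":0},{"dx":0.02,"dy":0,"dz":0,"wx":0,"wy":0,"wz":0},{"dx":0.02,"dy":0,"dz":0,"wx":0,"wy":0,"wz":0},{"dx":0,"dy":0,"dz":0,"wx":0,"wy":0,"wz":0},{"dx":0,"dy":0,"dz":0,"wx":0,"wy":0,"wz":0},{"dx":0,"dy":0,"dz":0,"wx":0,"wy":0,"wz":0},{"dx":0,"dy":0,"dz":0,"wx":0,"wy":0,"wz":0},{"dx":0,"dy":0,"dz":0,"wx":0,"wy":0,"wz":0}]' >/dev/null; python3 st.py
python3 -c "
from m import *; meas('scene',imaging.camera('scene'))"
```

```text
24.95 [ 0.16  0.42 -0.35  0.8  -0.    0.17] [0.569  0.1565 0.0053] F [ 0.2 -0.2 -0. ] op 0.234 yaw 3.134
25.75 [ 0.16  0.44 -0.32  0.81 -0.    0.16] [0.5811 0.1565 0.0053] F [-0.2 -0.6  0.2] op 0.4 yaw 3.134
26.55 [ 0.15  0.45 -0.31  0.82  0.    0.16] [0.5834 0.1561 0.0048] F [-7.4 -0.7  4.6] op 0.403 yaw 3.134
scene bay 1 446 minx -81.6 y [-55.8  53.2] minx L/R -82.5 -79.1
scene bay 2 349 minx -79.3 y [-59.7  58.6] minx L/R -78.7 -77.6
scene bay 3 513 minx -81.7 y [-58.2  57.2] minx L/R -83.0 -79.0
```

```bash
python3 -m jog '[{"dx":0.02,"dy":0,"dz":0,"wx":0,"wy":0,"wz":0},{"dx":0.02,"dy":0,"dz":0,"wx":0,"wy":0,"wz":0},{"dx":0.02,"dy":0,"dz":0,"wx":0,"wy":0,"wz":0},{"dx":0,"dy":0,"dz":0,"wx":0,"wy":0,"wz":-0.02},{"dx":0,"dy":0,"dz":0,"wx":0,"wy":0,"wz":-0.02},{"dx":0,"dy":0,"dz":0,"wx":0,"wy":0,"wz":0},{"dx":0,"dy":0,"dz":0,"wx":0,"wy":0,"wz":0},{"dx":0,"dy":0,"dz":0,"wx":0,"wy":0,"wz":0}]' >/dev/null; python3 st.py
python3 -c "
from m import *; meas('scene',imaging.camera('scene'))"
```

```text
27.4 [ 0.15  0.45 -0.3   0.83  0.    0.2 ] [0.5873 0.1559 0.0045] F [-10.8  -1.6   7.8] op 0.404 yaw 3.092
scene bay 1 450 minx -81.6 y [-55.7  56.4] minx L/R -82.3 -79.1
scene bay 2 350 minx -79.3 y [-62.3  60. ] minx L/R -78.6 -77.6
scene bay 3 464 minx -79.8 y [-60.3  56.4] minx L/R -80.5 -75.8
```

```bash
python3 -m jog '[{"dx":0.02,"dy":0,"dz":0,"wx":0,"wy":0,"wz":0},{"dx":0.02,"dy":0,"dz":0,"wx":0,"wy":0,"wz":0},{"dx":0.01,"dy":0,"dz":0,"wx":0,"wy":0,"wz":0},{"dx":0,"dy":0,"dz":0,"wx":0,"wy":0,"wz":0},{"dx":0,"dy":0,"dz":0,"wx":0,"wy":0,"wz":0},{"dx":0,"dy":0,"dz":0,"wx":0,"wy":0,"wz":0},{"dx":0,"dy":0,"dz":0,"wx":0,"wy":0,"wz":0},{"dx":0,"dy":0,"dz":0,"wx":0,"wy":0,"wz":0}]' >/dev/null; python3 st.py
python3 -m jog '[{"dx":-0.06,"dy":0,"dz":0,"wx":0,"wy":0,"wz":0},{"dx":-0.1,"dy":0,"dz":0,"wx":0,"wy":0,"wz":0.02},{"dx":-0.2,"dy":0,"dz":0,"wx":0,"wy":0,"wz":0.02},{"dx":-0.2,"dy":0,"dz":0.2,"wx":0,"wy":0,"wz":0.02},{"dx":-0.2,"dy":0,"dz":0.4,"wx":0,"wy":0,"wz":0.02},{"dx":-0.2,"dy":0,"dz":0.4,"wx":0,"wy":0,"wz":0.02},{"dx":-0.2,"dy":0,"dz":0.4,"wx":0,"wy":0,"wz":0},{"dx":0,"dy":0,"dz":0.2,"wx":0,"wy":0,"wz":0}]' >/dev/null; python3 st.py
python3 -c "
from m import *; i=imaging.camera('scene'); meas('scene',i); cv2.imwrite('pics/s9.png',i[:,:,::-1])"
```

```text
28.25 [ 0.15  0.46 -0.29  0.84  0.    0.2 ] [0.5875 0.1559 0.0044] F [-19.3  -1.   17.9] op 0.398 yaw 3.093
29.05 [ 0.19  0.11 -0.37  1.09  0.    0.13] [0.4818 0.1571 0.1691] F [ 0.4  0.2 -0.1] op 0.402 yaw -3.085
scene bay 1 446 minx -81.6 y [-54.5  55.3] minx L/R -82.4 -79.1
scene bay 2 350 minx -79.3 y [-62.   61.3] minx L/R -78.6 -77.6
scene bay 3 514 minx -80.5 y [-56.1  56. ] minx L/R -80.1 -78.9
```

Bay 3 is now square and at a hard stop. Bay 1 measures about 2 mm and 0.03 rad off, so I re-seat it the same way so both arms meet the fences.

```bash
python3 -m jog '[{"dx":0.1,"dy":-0.35,"dz":0,"wx":0,"wy":0,"wz":-0.02},{"dx":0.15,"dy":-0.35,"dz":0,"wx":0,"wy":0,"wz":-0.02},{"dx":0.15,"dy":-0.35,"dz":0,"wx":0,"wy":0,"wz":-0.02},{"dx":0.15,"dy":-0.35,"dz":0,"wx":0,"wy":0,"wz":0},{"dx":0,"dy":0,"dz":-0.35,"wx":0,"wy":0,"wz":0},{"dx":0,"dy":0,"dz":-0.35,"wx":0,"wy":0,"wz":0},{"dx":0,"dy":0,"dz":0,"wx":0,"wy":0,"wz":0},{"dx":0,"dy":0,"dz":0,"wx":0,"wy":0,"wz":0}]' >/dev/null; python3 st.py
```

```text
29.9 [-0.09  0.23 -0.39  0.95  0.   -0.08] [0.5364 0.0166 0.0948] F [ 0.4 -0.8  1.1] op 0.399 yaw 3.134
```

```bash
python3 -m jog '[{"dx":0,"dy":0,"dz":-0.35,"wx":0,"wy":0,"wz":0},{"dx":0,"dy":0,"dz":-0.35,"wx":0,"wy":0,"wz":0},{"dx":0,"dy":0,"dz":-0.15,"wx":0,"wy":0,"wz":0},{"dx":0,"dy":0,"dz":-0.05,"wx":0,"wy":0,"wz":0},{"dx":0.1,"dy":0,"dz":0,"wx":0,"wy":0,"wz":0},{"dx":0.1,"dy":0,"dz":0,"wx":0,"wy":0,"wz":0},{"dx":0.1,"dy":0,"dz":0,"wx":0,"wy":0,"wz":0},{"dx":0.08,"dy":0,"dz":0,"wx":0,"wy":0,"wz":0}]' >/dev/null; python3 st.py
python3 -m jog '[{"dx":0.05,"dy":0,"dz":0,"wx":0,"wy":0,"wz":0},{"dx":0.05,"dy":0,"dz":0,"wx":0,"wy":0,"wz":0},{"dx":0.03,"dy":0,"dz":0,"wx":0,"wy":0,"wz":0},{"dx":0.02,"dy":0,"dz":0,"wx":0,"wy":0,"wz":0},{"dx":0.02,"dy":0,"dz":0,"wx":0,"wy":0,"wz":0},{"dx":0,"dy":0,"dz":0,"wx":0,"wy":0,"wz":0},{"dx":0,"dy":0,"dz":0,"wx":0,"wy":0,"wz":0},{"dx":0,"dy":0,"dz":0,"wx":0,"wy":0,"wz":0}]' >/dev/null; python3 st.py
```

```text
30.7 [-0.08  0.4  -0.38  0.79  0.   -0.08] [0.5778 0.0164 0.0069] F [-0.1 -0.3 -0.2] op 0.401 yaw 3.134
31.5 [-0.08  0.42 -0.34  0.8  -0.   -0.07] [0.5914 0.0165 0.0053] F [-0.7 -0.7 -0. ] op 0.398 yaw 3.134
```

```bash
python3 -m jog '[{"dx":0.02,"dy":0,"dz":0,"wx":0,"wy":0,"wz":0},{"dx":0.02,"dy":0,"dz":0,"wx":0,"wy":0,"wz":0},{"dx":0.02,"dy":0,"dz":0,"wx":0,"wy":0,"wz":0},{"dx":0.02,"dy":0,"dz":0,"wx":0,"wy":0,"wz":-0.02},{"dx":0,"dy":0,"dz":0,"wx":0,"wy":0,"wz":-0.02},{"dx":0,"dy":0,"dz":0,"wx":0,"wy":0,"wz":0},{"dx":0,"dy":0,"dz":0,"wx":0,"wy":0,"wz":0},{"dx":0,"dy":0,"dz":0,"wx":0,"wy":0,"wz":0}]' >/dev/null; python3 st.py; python3 -c "
from m import *; i=imaging.camera('scene'); meas('scene',i)"
```

```text
32.3 [-0.08  0.44 -0.33  0.82 -0.   -0.03] [0.5952 0.0163 0.0044] F [-9.  -1.9  4.8] op 0.4 yaw 3.093
scene bay 1 373 minx -78.1 y [-55.   59.8] minx L/R -79.3 -75.4
scene bay 2 353 minx -79.3 y [-62.1  58.5] minx L/R -78.6 -77.5
scene bay 3 508 minx -80.2 y [-60.1  56. ] minx L/R -80.1 -78.7
```

```bash
python3 -m jog '[{"dx":0.02,"dy":0,"dz":0,"wx":0,"wy":0,"wz":0},{"dx":0.02,"dy":0,"dz":0,"wx":0,"wy":0,"wz":0},{"dx":0.01,"dy":0,"dz":0,"wx":0,"wy":0,"wz":0},{"dx":0,"dy":0,"dz":0,"wx":0,"wy":0,"wz":0},{"dx":0,"dy":0,"dz":0,"wx":0,"wy":0,"wz":0},{"dx":0,"dy":0,"dz":0,"wx":0,"wy":0,"wz":0},{"dx":0,"dy":0,"dz":0,"wx":0,"wy":0,"wz":0},{"dx":0,"dy":0,"dz":0,"wx":0,"wy":0,"wz":0}]' >/dev/null; python3 st.py
python3 -m jog '[{"dx":-0.06,"dy":0,"dz":0,"wx":0,"wy":0,"wz":0},{"dx":-0.1,"dy":0,"dz":0,"wx":0,"wy":0,"wz":0.02},{"dx":-0.2,"dy":0,"dz":0,"wx":0,"wy":0,"wz":0.02},{"dx":-0.2,"dy":0,"dz":0.2,"wx":0,"wy":0,"wz":0.02},{"dx":-0.2,"dy":0,"dz":0.4,"wx":0,"wy":0,"wz":0.02},{"dx":-0.2,"dy":0,"dz":0.4,"wx":0,"wy":0,"wz":0.02},{"dx":-0.2,"dy":0,"dz":0.4,"wx":0,"wy":0,"wz":0},{"dx":0,"dy":0,"dz":0.2,"wx":0,"wy":0,"wz":0}]' >/dev/null; python3 st.py
python3 -c "
from m import *; i=imaging.camera('scene'); meas('scene',i)"
```

```text
33.15 [-0.08  0.44 -0.32  0.83 -0.   -0.03] [0.5957 0.0161 0.0041] F [-16.6  -3.2  13.6] op 0.402 yaw 3.092
33.95 [-0.1   0.08 -0.41  1.08  0.   -0.15] [0.4886 0.0168 0.1689] F [ 0.6 -0.4 -0.3] op 0.397 yaw -3.085
scene bay 1 414 minx -79.4 y [-56.2  55.6] minx L/R -79.6 -77.8
scene bay 2 348 minx -79.3 y [-62.1  58.6] minx L/R -78.7 -77.6
scene bay 3 524 minx -80.4 y [-59.8  54.8] minx L/R -80.1 -78.9
```

All three samples now measure alike (within about 1.5 mm), and the stall positions match the bay spacing (.5957 − .5875 ≈ .008). The arm is clear, so I hand in.

```bash
python3 -c "
from station import arm; print(arm.sign_off())"
```

```text
the job is handed in; nothing more can be done
None
```

The three gilt samples are in bays 1, 2 and 3, pushed to a hard stop and alike to about 1.5 mm, and the job is handed in with no verdict returned; bay 1 was first left about 2 mm and 0.03 rad short by my measurement (inside tolerance), and I re-seated it after bay 3.

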